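# Reset the tripped over-temperature cut-out of a dry-block heater

### The job

The dry-block heater's over-temperature cut-out has tripped. With the fingertips, push the guard shutter on the heater's sloping panel all the way to the heater's left by its ridge, reach into the sunken well it uncovers and press the reset key down until it snaps in and stays down, then push the shutter fully shut over the well again. Nothing is to be pinched or picked up, the shutter's ridge included: do not force the shutter, shove or lift the heater, and leave the tubes in its block and the beaker, vial and timer beside it where they stand.

Things in the scene. Friction and masses are not known exactly. Their poses are not given: they have to be found in the camera images.
- heater: dry-block heater, loose, 2.4 to 3.8 kg, on four rubber feet, 250 mm deep (its x), 164 mm wide (its y), white on a grey tub. Origin: centre of its underside, on the worktop; x to its back, y to its left seen from the robot, z up. Rear part (x -20 to 125 mm) 86 mm high with a metal tube block, top at 92 mm; tube caps reach up to 165 mm. The sloping control panel is its front part.
- control_panel: sloping front panel of the heater, tilted 0.20 rad to the robot, 116 mm (x, up the slope) by 164 mm (y, to the heater's left); z square out of it. Origin: centre of its surface, 73 mm above the worktop. Black display and three flat keys above, shutter below. The shutter's black guides (23 to 27 mm above and below the well's centre) and end stops (y = -60, +60 mm) stand 4 mm out of it.
- well_mouth (a point): centre of the mouth of the sunken well, in the panel's surface (panel x -22 mm, y -27 mm). The well is rectangular, 34 mm along the panel's x, 46 mm along its y, 24 mm deep, straight down square to the panel. Closed fingertips fit when the line along which they close lies along the panel's y.
- shutter (a joint): guard shutter's slide in m: 0 = fully shut over the well, 0.054 = fully open (end stop), moved along the panel's +y, to the heater's left. It may start a few mm ajar. It needs about 1.5 N and stays where it is left.
- finger_ridge: upright finger ridge in the middle of the shutter, moving with it. Origin: centre of its top; axes as the panel's. It is 34 mm long along the panel's x, 7 mm thick along its y, its top 12.5 mm out of the panel; the shutter's plate round it is 45 x 58 mm (panel x, y), its top 3.2 mm out of the panel. Push its right side to open, its left side to shut; never pinch it.
- reset_key (a joint): reset key's travel in m: 0 = tripped (up), 0.006 = reset (fully down). A sprung over-centre key: it pushes back with about 3 N at the start, snaps down past 0.003 and then stays down by itself; pressed less, it springs back up.
- key_top (a point): centre of the top of the reset key, in the middle of the well. The key is 20 mm by 27 mm (panel x by y) and moves square to the panel; its top lies 16 mm below the panel's surface when tripped and 22 mm below when reset.
- tube_a: capped 15 ml tube, 22 mm across the cap and 120 mm long, standing loosely in a hole of the heater's block. Origin: centre of its lower end, z along it. Leave it alone.
- tube_b: a second such tube in the block. Leave it alone.
- tube_c: a third such tube in the block. Leave it alone.
- beaker: empty glass beaker, 49 mm across, 62 mm high, on the worktop in front of the microscope, to the right of the heater. Origin: centre of its underside. Leave it alone.
- vial: capped vial, 29 mm across, 63 mm high, on the worktop right of the beaker. Origin: centre of its underside. Leave it alone.
- bench_timer: flat white bench timer, 68 x 62 x 18 mm, on the front strip of the worktop left of the heater. Origin: centre of its underside. Leave it alone.

How it is judged:
On the way, in this order (a step that is already met when the one before it is completed fails the run):
1. the shutter is pushed open (50 mm or more), the reset key still up (value of joint shutter above 0.05 m and value of joint reset_key below 0.003 m), for 0.1 s.
2. the reset key is pressed down, the shutter still open (value of joint reset_key above 0.005 m and value of joint shutter above 0.045 m), for 0.1 s.
3. the shutter is shut over the well again (value of joint shutter below 0.003 m), for 0.1 s.
At the end, for the whole second after the job is handed in: The reset key is down (5 mm or more of its 6 mm), the shutter is shut (within 3 mm), the heater stands at rest within 15 mm of where it was, the three tubes stand upright in its block (within 0.15 rad), and the beaker, vial and timer are within 20 mm of where they stood (value of joint reset_key above 0.005 m and value of joint shutter below 0.003 m and distance of heater from where it was at the start of the episode below 0.015 m and angle between heater's own z axis and vertical below 0.05 rad and linear speed of heater below 0.01 m/s and angle between each of tube_a, tube_b, tube_c's own z axis and vertical below 0.15 rad and distance of each of beaker, vial, bench_timer from where it was at the start of the episode below 0.02 m); the robot touches nothing.
It fails at once if the shutter's ridge is pinched or forced with more than 30 N (contact force between the fingers and finger_ridge above 30 N).
It fails at once if the heater is shoved 15 mm or more (distance of heater from where it was at the start of the episode above 0.015 m).
It fails at once if the heater is tipped or lifted (angle between heater's own z axis and vertical above 0.06 rad or height (world z) of heater above 0.01 m).
It fails at once if a tube is lifted, knocked or carried (distance of any of tube_a, tube_b, tube_c from where it was at the start of the episode above 0.02 m).
It fails at once if the beaker, the vial or the timer is displaced or carried (distance of any of beaker, vial, bench_timer from where it was at the start of the episode above 0.02 m).
It also fails if it takes over 45 s, if anything falls off the work surface, if the arm or the gripper's body presses on something with over 40 N, if the wrist force passes 120 N, or if a joint passes its speed limit or range.

### The arm

A 6-joint arm with a two-finger parallel gripper is mounted at the origin on a cart in front of the work surface, level with it; the furniture and walls round the work are solid. World frame = base frame: x ahead of the robot, y to its left, z up, the work surface at z = 0. Lengths are in m, angles in rad, forces in N, time in s.
With the tool pointing down it reaches from about 0.375 to 0.925 m from the base axis. Payload 5.7 kg.
Tool frame: the origin (TCP) lies between the finger pads; the fingertips stand env.tip_reach ahead of it and the grasp point (between the pads) lies 8 mm behind it (env.tip_reach is the distance from the TCP to the fingertips, in m); z points along the fingers, y is the line along which they close (so a half turn about z gives the same grasp; the last joint's range is limited). The gripper opens to 85 mm and grips with 20 to 120 N. Pads are 22 mm wide; open, the fingers measure 114 mm over their backs; the gripper's body (76 mm by 85 mm) begins 54 mm behind the grasp point. The pads swing forward as they close: fully open they stand 13 mm farther back than shut.
Start: joints at [-1.351, 0.359, 1.51, -0, 1.272, -0.115], TCP at [0.197, -0.567, 0.242] pointing down, gripper open.
Joint ranges: [-2.97, 2.97], [-1.01, 2.36], [0.21, 2.38], [-0.96, 4.11], [0.2, 2.71], [-2.98, 2.98]. Speed limits (rad/s): [2.39, 2.39, 3.14, 3.14, 3.14, 3.14].

### API

Orientations are given as a unit quaternion [w, x, y, z].
In Python, from station import env, eyes gives the robot as it stands. The module is installed in compiled form; this text tells all that it offers.
- The arm moves only by the tool carry_out, never from a script. Its argument "steps" is a list of rows, each a list of 5 numbers: the finger opening in mm, from 0 to 85.4, then the shift along the tool's x, y, z in mm, then the turn about the tool's z in degrees. In form: [[jaw, dx, dy, dz, yaw], ...]. A call has exactly 10 rows; each row is the pose to reach, as a shift and turn from the pose commanded when the call began, along the tool's axes at that moment; what a row does not reach only later rows make up. A row lasts 1/12 s, in which the tool goes at most 41.7 mm and 7.16 degrees, less where a joint would pass 70% of its speed; a pose out of reach is approached as far as the arm can. A call with a gripper value outside its range is refused whole. The fingers move at their own pace and stop on an object; "newtons" is the grip in N (left out, the last holds). Time passes only in rows, so rows that repeat a pose let the fingers close, or fill a call up. It gives the time, the measured TCP pose, the force, the opening and the grip force at its end, in the units of the state.
- env.read_state(): the state, without advancing time (a new reading comes with each control period).
- eyes.get_image(name): name is "scene" or "top" or "wrist"; returns the picture (420x560x3 uint8, red, green, blue); there is no depth.
- eyes.camera_params(name): a dict with "camera_matrix" (3x3 intrinsics, pixels), "world_from_camera" (4x4, takes a point from camera to world coordinates); the wrist camera has in their place "hand_eye" (4x4, takes a point from camera to tool coordinates, whose origin is the TCP and whose axes are the flange's). Camera axes: x right, y down, z forward; pixel columns grow to the right and rows downward; lengths in m; the calibration is good to about 2 mm. A picture is of the moment at which its call begins: read the wrist's pose just before it. camera_params takes no time and is no camera call.
- env.finish_job(): hands the job in; it is judged then, once.
The state is a dict: "clock": time; "joint_pos": joint angles; "dq": joint speeds; "joint_efforts": joint torques, N m; "eef_pos": TCP position; "tool_rot": TCP orientation; "contact_force": force on the tool from outside, world axes, zero at the start; "wrist_torque": the same for the moment, N m; "width": finger opening in m; "grip_force": force on a finger pad.
Only numpy, scipy, OpenCV 4.12 (cv2) and the standard library are available. Lean on these libraries where they do the work, as an engineer would, in place of code of your own. Each camera call takes 0.05 s, during which the arm holds its last target. There are 200 camera calls.

## Working session

There is one attempt and no reset: what is moved stays moved. The work goes in short steps, Python scripts to look and compute and a tool call to move; the robot and the scene stay as the last step left them, time stands still between calls to the robot, and variables do not carry over. Pictures are saved under pics/ and viewed, at most 12 in all, crops included, and the job is handed in when it is done.

Besides the shell and the picture viewer there is one more tool, called as a command line: name --pt "numbers of a row" for each row, then --argument value for the rest. carry_out: Moves the arm, as the interface text tells. Its arguments: {"type":"object","properties":{"steps":{"type":"array"},"newtons":{"type":"number"}},"required":["steps"]}

```bash
mkdir -p pics
python3 - <<'E'
from station import env, eyes
import cv2
s=env.read_state()
for k,v in s.items(): print(k,v)
print(env.tip_reach)
for n in ("scene","top"):
    cv2.imwrite(f"pics/{n}0.png",eyes.get_image(n)[:,:,::-1]); print(n,eyes.camera_params(n))
print(eyes.camera_params("wrist"))
E
```

```text
clock 0.0
joint_pos [-1.35107730e+00  3.59483482e-01  1.51142776e+00  3.27665439e-05
  1.27250265e+00 -1.15079281e-01]
dq [-0.00140164  0.00133034 -0.00222382  0.00085802  0.0009188   0.00066993]
joint_efforts [ 2.20408780e-03 -5.27609038e+01 -2.78619272e+01  2.57453570e-05
  1.29832065e-02  3.16045430e-06]
eef_pos [ 0.19701875 -0.56603704  0.24146816]
tool_rot [-9.10194158e-04  9.86021846e-01  1.66613596e-01 -3.19879073e-05]
contact_force [-0.84776166  0.68614781 -1.072114  ]
wrist_torque [ 0.01382551 -0.0334307   0.02009794]
grip_force 0.0
width 0.08538842826268593
0.011
scene {'camera_matrix': array([[409.55278667,   0.        , 279.50706961],
       [  0.        , 409.55278667, 207.37898187],
       [  0.        ,   0.        ,   1.        ]]), 'world_from_camera': array([[-0.85968804, -0.32997589,  0.38993895,  0.19382673],
       [-0.51054912,  0.53021257, -0.67691523,  0.70750409],
       [ 0.01661517, -0.78101892, -0.6242863 ,  0.64520217],
       [ 0.        ,  0.        ,  0.        ,  1.        ]])}
top {'camera_matrix': array([[394.57335207,   0.        , 276.83576478],
 
[... 196 characters left out ...]
99954055, -0.02019591,  0.02260131,  0.0518315 ],
       [-0.0207861 , -0.08596746, -0.99608109,  1.19263586],
       [ 0.        ,  0.        ,  0.        ,  1.        ]])}
{'camera_matrix': array([[330.9860095 ,   0.        , 279.33057642],
       [  0.        , 330.9860095 , 212.4144754 ],
       [  0.        ,   0.        ,   1.        ]]), 'hand_eye': array([[ 1.21135128e-04, -9.45007735e-01, -3.27047958e-01,
         8.42958886e-02],
       [ 9.99999981e-01,  1.64432069e-04, -1.04738312e-04,
        -3.00186986e-04],
       [ 1.52755687e-04, -3.27047939e-01,  9.45007737e-01,
        -1.32349208e-01],
       [ 0.00000000e+00,  0.00000000e+00,  0.00000000e+00,
         1.00000000e+00]])}
```

View pics/top0.png

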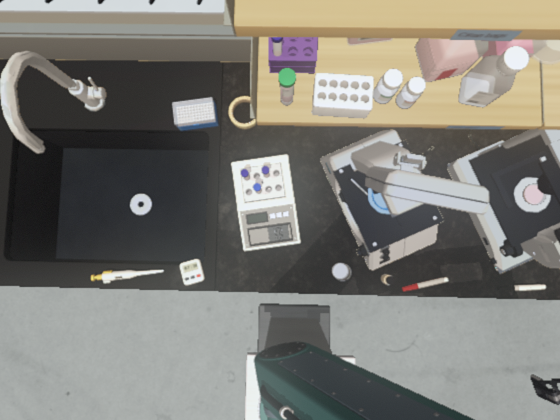

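View pics/scene0.png

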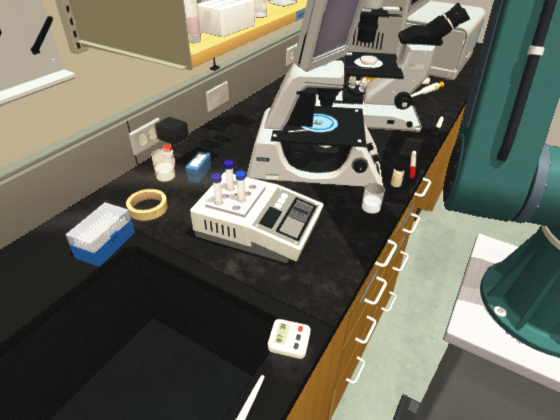

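The top view shows the heater at about (265,200) with its panel and shutter near (270,232). The beaker is at (341,271) and the timer at (191,272). Next I enlarge both views to find precise points.

Run:
```python
import cv2, numpy as np
a=cv2.imread("pics/top0.png")[145:260,220:320]; b=cv2.imread("pics/scene0.png")[165:265,185:330]
a=cv2.resize(a,None,fx=5,fy=5,interpolation=cv2.INTER_CUBIC)[:, :]
b=cv2.resize(b,None,fx=5,fy=5,interpolation=cv2.INTER_CUBIC)
cv2.imwrite("pics/topc.png",a);cv2.imwrite("pics/scc.png",b)
```

```text
(no output)
```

View pics/topc.png

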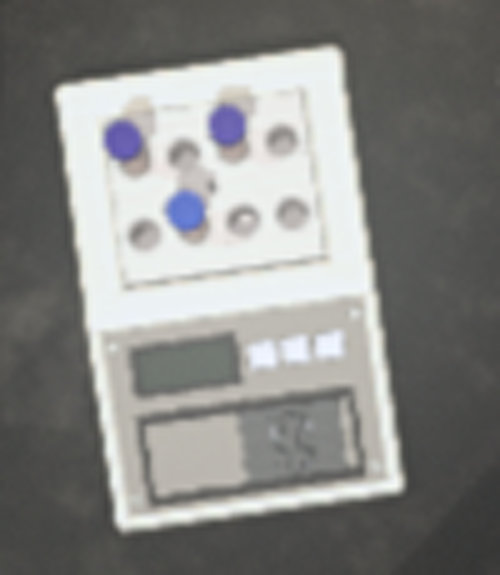

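View pics/scc.png

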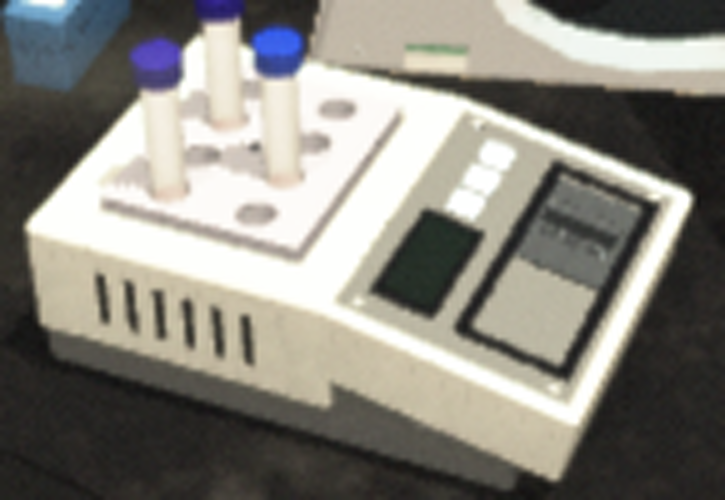

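The crops show the shutter (dark grey) on the right of its black frame. The inner frame corners in the top crop are about (140,415), (352,392), (360,472) and (155,502). Tubes b and c are in the back row, and one tube stands in the front row.

```bash
cat > h.py <<'E'
import numpy as np
from station import env, eyes
def ray(name,uv,T=None):
    p=eyes.camera_params(name); T=p["world_from_camera"] if T is None else T
    d=T[:3,:3]@np.linalg.solve(p["camera_matrix"],[*uv,1.]); return T[:3,3],d
def on_plane(name,uv,p0,n,T=None):
    o,d=ray(name,uv,T); return o+d*((np.asarray(p0)-o)@n)/(d@n)
def tri(o1,d1,o2,d2):
    A=np.stack([d1,-d2],1); t=np.linalg.lstsq(A,o2-o1,rcond=None)[0]
    a,b=o1+t[0]*d1,o2+t[1]*d2; return (a+b)/2,np.linalg.norm(a-b)
E
python3 - <<'E'
from h import *
np.set_printoptions(precision=4,suppress=True)
tc=lambda x,y:((x+.5)/5-.5+220,(y+.5)/5-.5+145)
sc=lambda x,y:((x+.5)/5-.5+185,(y+.5)/5-.5+165)
z=np.array([0,0,1.])
BL,BR=[on_plane("top",tc(*c),[0,0,.086],z) for c in [(57,88),(340,47)]]
FL,FR=[on_plane("top",tc(*c),[0,0,.061],z) for c in [(120,530),(404,490)]]
print(BL,BR,FL,FR,"w",np.linalg.norm(BL-BR),np.linalg.norm(FL-FR),"d",np.linalg.norm(BL-FL),np.linalg.norm(BR-FR))
hx=(BL+BR-FL-FR)/2; yaw=np.arctan2(hx[1],hx[0]); yy=(BL-BR)+(FL-FR); print("yaw",yaw,np.arctan2(-yy[0],yy[1]))
# frame outer corners: LT,RT,RB,LB  top/scene
T=[(135,410),(356,387),(364,474),(150,506)]
S=[(455,330),(560,162),(662,200),(566,382)]
P=[]
for a,b in zip(T,S):
    p,e=tri(*ray("top",tc(*a)),*ray("scene",sc(*b))); P.append(p); print("frame",p,e)
print("mean",np.mean(P,0))
H=(BL+BR+FL+FR)/4
c,s=np.cos(yaw),np.sin(yaw);R=np.array([[c,-s],[s,c]])
print("heater c",H)
for a in [(125,140),(228,126),(186,211)]:
    p=on_plane("top",tc(*a),[0,0,.165],z); print("tube",p,R.T@(p-H)[:2])
print("frame in heater",[R.T@(p-H)[:2] for p in P], R.T@(np.mean(P,0)-H)[:2])
E
```

```text
[0.7055 0.2106 0.086 ] [0.7321 0.0497 0.086 ] [0.4552 0.1699 0.061 ] [0.4815 0.0081 0.061 ] w 0.16302866967261567 0.1638848166327753 d 0.25488393678831034 0.2552166143558918
yaw 0.16298067837651184 0.1625350296721097
frame [0.5206 0.1605 0.0743] 0.0061409177874032555
frame [0.5376 0.0361 0.075 ] 0.0032629906416563334
frame [0.4881 0.0304 0.0696] 0.004348211314228557
frame [0.4688 0.1526 0.0635] 0.0010353557389973693
mean [0.5038 0.0949 0.0706]
heater c [0.5936 0.1096 0.0735]
tube [0.6622 0.1624 0.165 ] [0.0763 0.041 ]
tube [0.6707 0.1081 0.165 ] [ 0.0759 -0.0139]
tube [0.6251 0.1291 0.165 ] [0.0342 0.0142]
frame in heater [array([-0.0637,  0.0621]), array([-0.0672, -0.0634]), array([-0.117, -0.061]), array([-0.1162,  0.0627])] [-0.091   0.0001]
```

carry_out --pt "0 23 -25 0 -7" --pt "0 46 -51 0 -14" --pt "0 69 -76 0 -21" --pt "0 92 -102 0 -28" --pt "0 115 -127 0 -35" --pt "0 138 -153 0 -42" --pt "0 161 -178 0 -49" --pt "0 184 -204 0 -56" --pt "0 207 -229 0 -63" --pt "0 230 -255 0 -70" --newtons 20

```text
clock: 0.93
eef_pos: [0.3307, -0.2486, 0.2421]
tool_rot: [-0.0, 0.71, 0.704, 0.0]
contact_force: [1.5, -0.5, 0.2]
width: -0.0002
grip_force: 0.0
```

carry_out --pt "0 34 16 4 -7" --pt "0 67 32 8 -14" --pt "0 101 49 12 -21" --pt "0 134 65 17 -28" --pt "0 168 81 21 -35" --pt "0 202 97 25 -42" --pt "0 235 113 29 -49" --pt "0 269 130 34 -56" --pt "0 302 146 38 -63" --pt "0 336 162 42 -70"

```text
clock: 1.77
eef_pos: [0.4975, 0.0853, 0.1998]
tool_rot: [-0.0, 0.178, 0.984, -0.0]
contact_force: [-0.4, -0.2, -0.3]
width: 0.0
grip_force: 0.0
```

carry_out --pt "0 0 0 0 -7" --pt "0 0 0 0 -14" --pt "0 0 0 0 -21" --pt "0 0 0 0 -28" --pt "0 0 0 0 -30" --pt "0 0 0 0 -30" --pt "0 0 0 0 -30" --pt "0 0 0 0 -30" --pt "0 0 0 0 -30" --pt "0 0 0 0 -30"

```text
clock: 2.6
eef_pos: [0.4973, 0.0834, 0.2003]
tool_rot: [-0.0, -0.08, 0.997, 0.0]
contact_force: [-0.1, -0.4, 0.2]
width: -0.0001
grip_force: 0.0
```

Run:
```python
from h import *
import cv2
from scipy.spatial.transform import Rotation as Ro
s=env.read_state(); im=eyes.get_image("wrist")
q=s["tool_rot"]; T=np.eye(4);T[:3,:3]=Ro.from_quat([q[1],q[2],q[3],q[0]]).as_matrix();T[:3,3]=s["eef_pos"]
np.save("Tw.npy",T@eyes.camera_params("wrist")["hand_eye"]); print(s["clock"],T)
cv2.imwrite("pics/w1.png",im[:,:,::-1])
```

```text
2.6 [[-9.87299989e-01 -1.58867004e-01 -8.05732119e-05  4.97309174e-01]
 [-1.58867011e-01  9.87299986e-01  9.75102052e-05  8.33561555e-02]
 [ 6.40587768e-05  1.09072250e-04 -9.99999992e-01  2.00305579e-01]
 [ 0.00000000e+00  0.00000000e+00  0.00000000e+00  1.00000000e+00]]
```

View pics/w1.png

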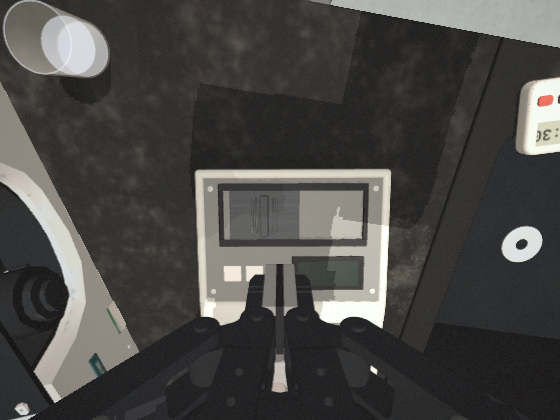

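The wrist view shows the panel upside down. The frame's inner edge runs from about (222,188) to (365,242), the ridge is near (264,215), and the closed tips are near (280,270). I measure from edge profiles of this picture.

Run:
```python
from h import *
import cv2
g=cv2.cvtColor(cv2.imread("pics/w1.png"),cv2.COLOR_BGR2GRAY)
print("row",list(enumerate(g[205:225,214:372].mean(0).astype(int),214)))
print("col",list(enumerate(g[180:250,300:330].mean(1).astype(int),180)))
print("colridge",list(enumerate(g[180:250,262:266].mean(1).astype(int),180)))
cv2.imwrite("pics/w1c.png",cv2.resize(g[160:310,185:400],None,fx=3.6,fy=3.6,interpolation=cv2.INTER_CUBIC))
```

```text
row [(214, np.int64(135)), (215, np.int64(134)), (216, np.int64(135)), (217, np.int64(129)), (218, np.int64(89)), (219, np.int64(43)), (220, np.int64(50)), (221, np.int64(51)), (222, np.int64(44)), (223, np.int64(81)), (224, np.int64(136)), (225, np.int64(136)), (226, np.int64(135)), (227, np.int64(136)), (228, np.int64(135)), (229, np.int64(125)), (230, np.int64(86)), (231, np.int64(91)), (232, np.int64(91)), (233, np.int64(92)), (234, np.int64(91)), (235, np.int64(93)), (236, np.int64(93)), (237, np.int64(92)), (238, np.int64(93)), (239, np.int64(94)), (240, np.int64(94)), (241, np.int64(94)), (242, np.int64(95)), (243, np.int64(94)), (244, np.int64(94)), (245, np.int64(95)), (246, np.int64(95)), (247, np.int64(95)), (248, np.int64(95)), (249, np.int64(95)), (250, np.int64(94)), (251, np.int64(88)), (252, np.int64(92)), (253, np.int64(81)), (254, np.int64(93)), (255, np.int64(83)), (256, np.int64(93)), (257, np.int64(93)), (258, np.int64(89)), (259, np.int64(81)), (260, np.int64(81)), (261, np.int64(90)), (262, np.int64(91)), (263, np.int64(91)), (264, np.int64(91)), (265, np.int64
[... 4616 characters left out ...]
2)), (217, np.int64(95)), (218, np.int64(95)), (219, np.int64(95)), (220, np.int64(97)), (221, np.int64(95)), (222, np.int64(97)), (223, np.int64(95)), (224, np.int64(97)), (225, np.int64(95)), (226, np.int64(97)), (227, np.int64(97)), (228, np.int64(95)), (229, np.int64(97)), (230, np.int64(97)), (231, np.int64(96)), (232, np.int64(96)), (233, np.int64(96)), (234, np.int64(96)), (235, np.int64(96)), (236, np.int64(89)), (237, np.int64(82)), (238, np.int64(96)), (239, np.int64(67)), (240, np.int64(60)), (241, np.int64(60)), (242, np.int64(61)), (243, np.int64(62)), (244, np.int64(59)), (245, np.int64(64)), (246, np.int64(91)), (247, np.int64(145)), (248, np.int64(143)), (249, np.int64(144))]
```

View pics/w1c.png

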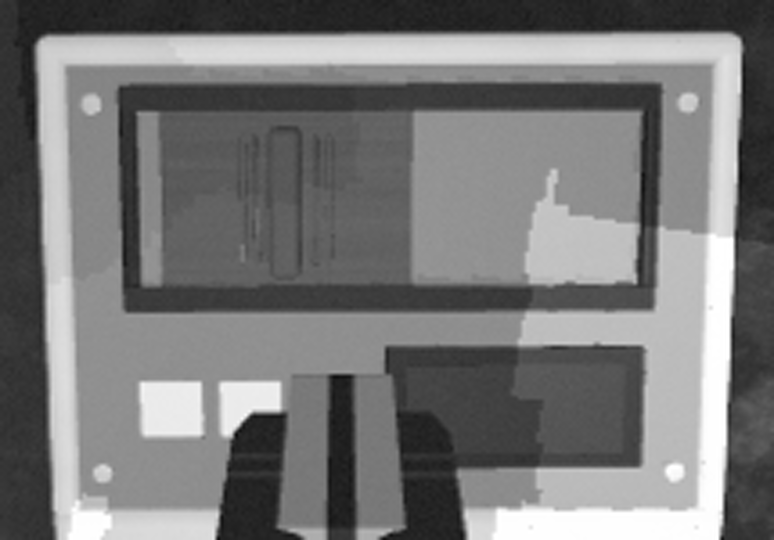

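```bash
cat >> h.py <<'E'
YAW=.163; HX=np.array([np.cos(YAW),np.sin(YAW),0]);HY=np.array([-HX[1],HX[0],0]);Z=np.array([0,0,1.])
PX=np.cos(.2)*HX+np.sin(.2)*Z; PN=-np.sin(.2)*HX+np.cos(.2)*Z
E
python3 - <<'E'
from h import *
np.set_printoptions(precision=4,suppress=True)
T=np.load("Tw.npy"); W0=np.array([.5038,.0949,.0686])
f=lambda u,v,h:on_plane("wrist",(u,v),W0+h*PN,PN,T)
pc=lambda p:np.array([(p-W0)@PX,(p-W0)@HY,(p-W0)@PN])*1e3
for n,u,v,h in [("stopR out",218,215,.004),("stopL out",367.8,215,.004),("stopR in",223,215,.004),("stopL in",362,215,.004),("guide front",293,182.7,.004),("guide back",293,246,.004),("gf in",315,190,.004),("gb in",315,239,.004),("ridge R",259.5,215,.0125),("ridge L",268,215,.0125),("ridge front",264,195,.0125),("ridge back",264,237,.0125),("sh R",229.7,215,.0032),("sh L",299,215,.0032)]:
    p=f(u,v,h); print(n,p,pc(p))
E
```

```text
stopR out [0.513  0.0344 0.0725] [  0.0515 -61.1559   4.    ]
stopL out [0.4931 0.1577 0.0726] [ 0.4571 63.7172  4.    ]
stopR in [0.5123 0.0385 0.0725] [  0.065 -56.987   4.   ]
stopL in [0.4939 0.1529 0.0726] [ 0.4414 58.8833  4.    ]
guide front [0.4771 0.0918 0.0672] [-26.5887   1.3128   4.    ]
guide back [0.5286 0.1004 0.0778] [26.6835  1.4272  4.    ]
gf in [0.48   0.1107 0.0684] [-20.5229  19.4813   4.    ]
gb in [0.5198 0.1177 0.0766] [20.7169 19.9322  4.    ]
ridge R [0.5046 0.0686 0.0806] [ -1.0358 -26.0342  12.5   ]
ridge L [0.5035 0.0754 0.0806] [ -1.0135 -19.1685  12.5   ]
ridge front [0.4883 0.0698 0.0774] [-17.2074 -22.2467  12.5   ]
ridge back [0.5215 0.0749 0.0842] [ 17.0821 -22.5703  12.5   ]
sh R [0.5117 0.044  0.0718] [  0.1958 -51.5228   3.2   ]
sh L [0.5025 0.1012 0.0718] [0.384  6.4193 3.2   ]
```

carry_out --pt "0 -3 -16 10 0" --pt "0 -6 -33 30 0" --pt "0 -6 -33 55 0" --pt "0 -6 -33 75 0" --pt "0 -6 -33 90 0" --pt "0 -6 -33 98 0" --pt "0 -6 -33 104 0" --pt "0 -6 -33 108 0" --pt "0 -6 -33 112 0" --pt "0 -6 -33 112 0"

```text
clock: 3.48
eef_pos: [0.5087, 0.0519, 0.0883]
tool_rot: [0.0, -0.08, 0.997, 0.0]
contact_force: [0.0, -0.1, -0.1]
width: -0.0
grip_force: 0.0
```

Run:
```python
from h import *
import cv2
im=eyes.get_image("wrist"); print(env.read_state()["contact_force"],env.read_state()["eef_pos"])
cv2.imwrite("pics/w2.png",cv2.resize(im[100:340,150:430,::-1],None,fx=2.4,fy=2.4))
```

```text
[-0.04511188  0.26067956  0.08957661] [0.50879179 0.05187332 0.08860282]
```

View pics/w2.png

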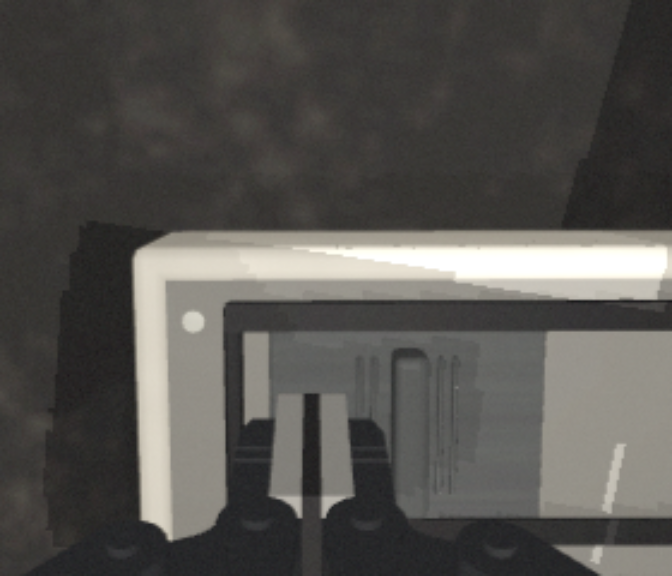

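The tips stand just right of the ridge, with a gap of about 17 px, and they overlap its length. Now I push left.

carry_out --pt "0 0 2 1 0" --pt "0 0 4 1 0" --pt "0 0 7 1 0" --pt "0 0 11 1 0" --pt "0 0 15 1 0" --pt "0 0 20 1 0" --pt "0 0 25 1 0" --pt "0 0 30 1 0" --pt "0 0 35 1 0" --pt "0 0 40 1 0"

```text
clock: 4.37
eef_pos: [0.5022, 0.0918, 0.0874]
tool_rot: [0.0, -0.08, 0.997, 0.0]
contact_force: [0.8, -2.1, 1.5]
width: 0.0001
grip_force: 0.9
```

Run:
```python
from h import *
import cv2
im=eyes.get_image("wrist"); s=env.read_state();print(s["contact_force"],s["eef_pos"])
cv2.imwrite("pics/w3.png",cv2.resize(im[100:340,150:430,::-1],None,fx=2.4,fy=2.4))
```

```text
[ 0.26874277 -0.357072   -0.21795837] [0.50201069 0.09255532 0.08735464]
```

View pics/w3.png

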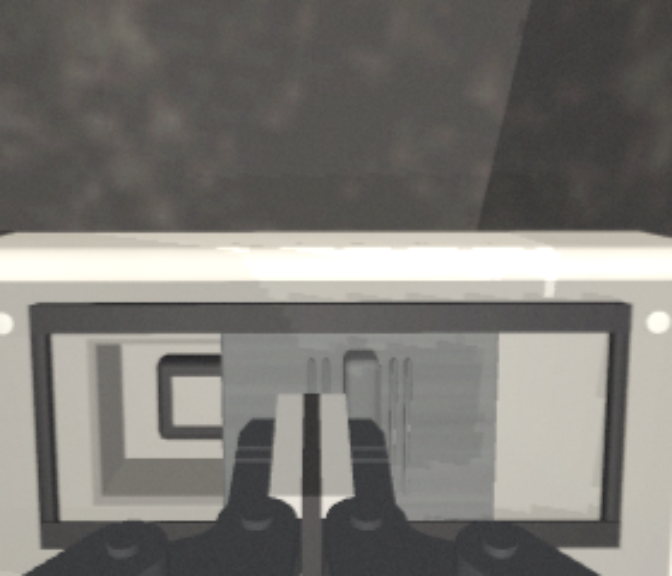

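The fingertips are in contact, the shutter is about two-thirds open, and the key is visible near (195,400). I continue, slowing near the stop.

carry_out --pt "0 0 3 0 0" --pt "0 0 6 0 0" --pt "0 0 9 0 0" --pt "0 0 12 0 0" --pt "0 0 14 0 0" --pt "0 0 15 0 0" --pt "0 0 16 0 0" --pt "0 0 17 0 0" --pt "0 0 17 0 0" --pt "0 0 17 0 0"

```text
clock: 5.25
eef_pos: [0.4993, 0.1082, 0.0873]
tool_rot: [-0.0, -0.08, 0.997, 0.0]
contact_force: [-0.4, -0.8, 0.5]
width: -0.0001
grip_force: 0.2
```

carry_out --pt "0 0 0.3 0 0" --pt "0 0 0.6 0 0" --pt "0 0 0.9 0 0" --pt "0 0 1.2 0 0" --pt "0 0 1.5 0 0" --pt "0 0 1.8 0 0" --pt "0 0 2 0 0" --pt "0 0 2 0 0" --pt "0 0 2 0 0" --pt "0 0 2 0 0"

```text
clock: 6.08
eef_pos: [0.499, 0.1101, 0.0873]
tool_rot: [-0.0, -0.08, 0.997, 0.0]
contact_force: [0.2, -1.4, -0.2]
width: 0.0
grip_force: 0.6
```

```bash
cat > m.py <<'E'
from h import *
import cv2,sys
im=eyes.get_image("wrist"); s=env.read_state();print(s["clock"],s["contact_force"],s["eef_pos"])
cv2.imwrite(f"pics/{sys.argv[1]}.png",im[:,:,::-1])
g=cv2.cvtColor(im,cv2.COLOR_RGB2GRAY)
# row between front guide and finger tip: edges
r=g[242:260].mean(0); d=np.diff(r); print([(i,int(d[i])) for i in range(len(d)) if abs(d[i])>8])
E
python3 m.py w4
```

```text
6.1333 [ 0.2123568  -1.29545106 -0.36543471] [0.49902006 0.11008854 0.08727722]
[(89, 40), (90, 80), (91, 40), (102, -26), (103, -36), (124, -55), (125, -53), (130, -15), (131, -14), (133, 46), (134, 68), (135, 14), (148, -8), (149, -11), (152, -14), (153, -25), (167, 23), (168, 36), (181, -46), (182, -15), (221, -13), (229, 41), (230, 42), (241, -49), (292, -27), (293, 9), (311, -9), (356, 18), (357, 37), (364, -18), (365, -105), (367, 20), (368, 14), (373, 48), (374, 68), (396, 27), (397, 30), (408, -17), (409, -151), (410, -21), (534, 10), (535, 11), (536, 9), (537, 9), (538, 8)]
```

carry_out --pt "0 0 0.3 0 0" --pt "0 0 0.6 0 0" --pt "0 0 0.9 0 0" --pt "0 0 1.2 0 0" --pt "0 0 1.4 0 0" --pt "0 0 1.5 0 0" --pt "0 0 1.5 0 0" --pt "0 0 1.5 0 0" --pt "0 0 1.5 0 0" --pt "0 0 1.5 0 0"

```text
clock: 6.97
eef_pos: [0.4988, 0.1116, 0.0873]
tool_rot: [-0.0, -0.08, 0.997, 0.0]
contact_force: [0.6, -1.3, -1.2]
width: -0.0005
grip_force: 0.6
```

carry_out --pt "0 0 0.2 0 0" --pt "0 0 0.4 0 0" --pt "0 0 0.6 0 0" --pt "0 0 0.8 0 0" --pt "0 0 0.8 0 0" --pt "0 0 0.8 0 0" --pt "0 0 0.8 0 0" --pt "0 0 0.8 0 0" --pt "0 0 0.8 0 0" --pt "0 0 0.8 0 0"

```text
clock: 7.8
eef_pos: [0.4987, 0.1122, 0.0873]
tool_rot: [-0.0, -0.08, 0.997, -0.0]
contact_force: [-0.7, -4.1, -0.9]
width: -0.0002
grip_force: 1.8
```

```bash
python3 m.py w5
```

```text
7.85 [-0.21897393 -3.68160853 -1.31815879] [0.49871899 0.11220595 0.08730904]
[(85, 46), (86, 79), (87, 33), (98, -31), (99, -33), (119, -9), (120, -69), (121, -32), (126, -17), (127, -11), (129, 51), (130, 64), (131, 9), (144, -10), (148, -16), (149, -23), (163, 13), (164, 40), (165, 10), (177, -33), (178, -26), (217, -11), (225, 31), (226, 48), (227, 11), (238, -22), (241, -41), (280, 9), (286, 8), (292, -25), (293, 9), (356, 24), (357, 30), (360, -29), (361, -104), (362, 15), (363, 19), (364, 10), (369, 58), (370, 52), (392, 31), (393, 23), (404, -25), (405, -155), (533, 11), (534, 10), (535, 9), (536, 9)]
```

The force rose from 1.3 N to 4 N, so the shutter is at its end stop. I back off, lift, and go over the well.

carry_out --pt "0 0 -2 0 0" --pt "0 0 -3 -5 0" --pt "0 0 -3 -18 0" --pt "0 -1 -10 -25 0" --pt "0 -2 -20 -25 0" --pt "0 -4 -30 -25 0" --pt "0 -4 -40 -25 0" --pt "0 -4 -43.5 -20 0" --pt "0 -4 -43.5 -10 0" --pt "0 -4 -43.5 -5 0"

```text
clock: 8.68
eef_pos: [0.5088, 0.0695, 0.0907]
tool_rot: [-0.001, -0.079, 0.997, 0.0]
contact_force: [-0.2, 0.3, -0.3]
width: 0.0001
grip_force: 0.0
```

```bash
python3 m.py w6; python3 -c "
import cv2;a=cv2.imread('pics/w6.png')[100:340,150:430];cv2.imwrite('pics/w6c.png',cv2.resize(a,None,fx=2.4,fy=2.4))"
```

```text
8.7333 [-1.14207428  0.07871494 -1.56480553] [0.50793043 0.06981289 0.08991431]
[(160, -9), (172, 22), (173, 83), (174, 69), (185, -12), (186, -41), (187, -11), (208, -23), (209, -83), (215, -19), (216, 23), (217, 69), (218, 26), (231, -19), (234, -22), (235, -17), (239, 31), (240, 37), (254, -10), (255, -97), (257, 10), (261, 17), (262, 38), (295, -54), (301, 42), (302, 71), (317, -42), (318, -18), (322, 25), (323, 11), (325, 9), (327, -61), (328, 17), (329, 8), (363, -16), (365, 18), (367, 9), (369, -18), (371, 13), (378, -33), (383, 17), (384, 14), (385, 8), (396, -10), (397, -13), (398, 26), (402, -11), (403, -20), (404, 27), (406, 9), (440, 14), (441, 22), (443, -20), (444, -78), (445, -20), (447, 10), (448, 10), (453, 47), (454, 50), (474, 25), (475, 32), (476, 8), (486, -37), (487, -107), (488, -35)]
```

View pics/w6c.png

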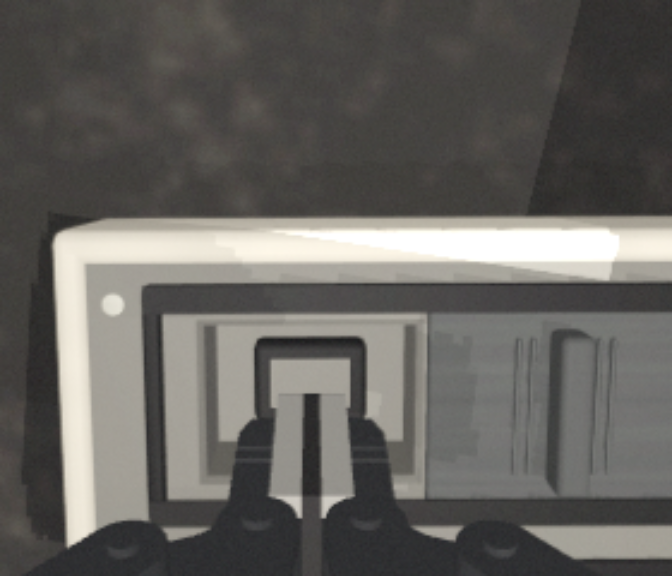

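The tips are centred in y over the well (mouth 198..424, tips at 311 in the crop). Now I press down.

carry_out --pt "0 0 0 4 0" --pt "0 0 0 9 0" --pt "0 0 0 14 0" --pt "0 0 0 18 0" --pt "0 0 0 21 0" --pt "0 0 0 24 0" --pt "0 0 0 26 0" --pt "0 0 0 26 0" --pt "0 0 0 26 0" --pt "0 0 0 26 0"

```text
clock: 9.57
eef_pos: [0.5098, 0.07, 0.0665]
tool_rot: [0.0, -0.08, 0.997, 0.0]
contact_force: [0.2, -0.6, -0.1]
width: 0.0002
grip_force: 0.0
```

carry_out --pt "0 0 0 1 0" --pt "0 0 0 2 0" --pt "0 0 0 3 0" --pt "0 0 0 4 0" --pt "0 0 0 5 0" --pt "0 0 0 6 0" --pt "0 0 0 6.5 0" --pt "0 0 0 7 0" --pt "0 0 0 7 0" --pt "0 0 0 7 0"

```text
clock: 10.4
eef_pos: [0.5096, 0.07, 0.0593]
tool_rot: [-0.0, -0.08, 0.997, 0.0]
contact_force: [-0.0, 0.9, 0.3]
width: -0.0002
grip_force: 0.0
```

carry_out --pt "0 0 0 0.3 0" --pt "0 0 0 0.6 0" --pt "0 0 0 0.9 0" --pt "0 0 0 1.2 0" --pt "0 0 0 1.4 0" --pt "0 0 0 1.4 0" --pt "0 0 0 1.4 0" --pt "0 0 0 1.4 0" --pt "0 0 0 1.4 0" --pt "0 0 0 1.4 0"

```text
clock: 11.23
eef_pos: [0.5097, 0.07, 0.0587]
tool_rot: [0.0, -0.08, 0.997, 0.0]
contact_force: [-2.5, -0.6, 9.4]
width: 0.0002
grip_force: 4.9
```

The press bottomed out with 9.4 N at the expected key depth. I lift, check the key by picture, and cross over the ridge.

carry_out --pt "0 0 0 -8 0" --pt "0 0 0 -22 0" --pt "0 0 0 -38 0" --pt "0 1 3 -52 0" --pt "0 2 13 -55 0" --pt "0 4 27 -55 0" --pt "0 4 43 -55 0" --pt "0 4 58 -55 0" --pt "0 4 68 -55 0" --pt "0 4 71 -55 0"

```text
clock: 12.07
eef_pos: [0.4936, 0.1411, 0.1126]
tool_rot: [-0.0, -0.081, 0.997, 0.0]
contact_force: [0.2, -0.2, -0.0]
width: 0.0
grip_force: 0.0
```

```bash
python3 m.py w7; python3 -c "
import cv2;a=cv2.imread('pics/w7.png')[120:340,0:400];cv2.imwrite('pics/w7c.png',cv2.resize(a,None,fx=2,fy=2))"
```

```text
12.1167 [-0.61726003  0.57386252 -0.78310312] [0.49379167 0.14079787 0.11266417]
[(60, 37), (61, 88), (62, 58), (70, -25), (71, -16), (72, -36), (73, -24), (90, -33), (91, -52), (96, -13), (98, 17), (99, 54), (100, 37), (112, -10), (115, -9), (116, -24), (132, 12), (133, 35), (134, 13), (147, -38), (148, -51), (151, 13), (152, 39), (153, 18), (181, -49), (182, -13), (185, -9), (186, -8), (187, 17), (188, 58), (189, 33), (194, -19), (195, -18), (196, -9), (230, 9), (234, -10), (235, 16), (237, -11), (248, -9), (249, -11), (250, -15), (251, 23), (252, 16), (256, -10), (258, -10), (259, 16), (264, 12), (295, 11), (296, 38), (299, -18), (300, -89), (301, 15), (306, 32), (307, 66), (327, 27), (328, 31), (338, -23), (339, -130), (340, -16), (501, 10), (502, 17), (503, 18), (504, 15), (505, 12), (506, 11), (507, 9), (508, 11), (510, 8), (528, 12), (529, 10), (541, -10), (542, -9), (543, -15), (544, -12), (545, -28), (546, -57), (547, -12)]
```

View pics/w7c.png

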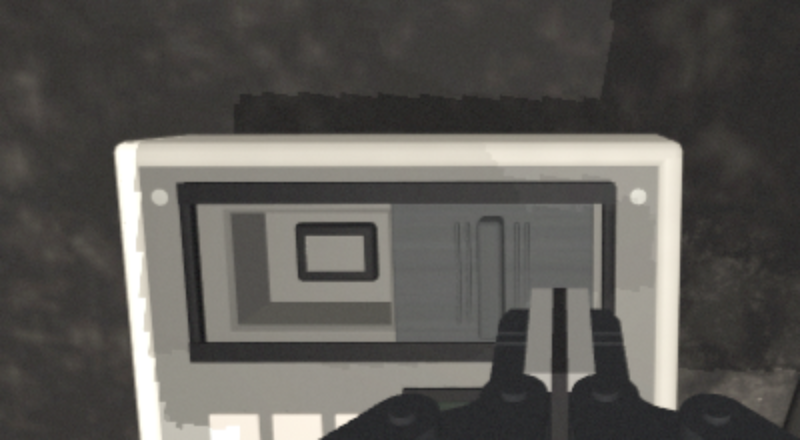

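The key sits down in the well: its apparent width of 40.8 px fits the reset depth. The tips are just left of the ridge with a small gap. I descend and push shut.

carry_out --pt "0 0 0 5 0" --pt "0 0 0 11 0" --pt "0 0 0 17 0" --pt "0 0 0 21 0" --pt "0 0 0 24 0" --pt "0 0 0 25 0" --pt "0 0 0 25 0" --pt "0 0 -2 25 0" --pt "0 0 -4 25 0" --pt "0 0 -6 25 0"

```text
clock: 12.95
eef_pos: [0.4956, 0.1333, 0.0882]
tool_rot: [0.0, -0.08, 0.997, 0.0]
contact_force: [-0.1, 0.6, -0.4]
width: 0.0001
grip_force: 0.0
```

carry_out --pt "0 0 -3 0 0" --pt "0 0 -7 0 0" --pt "0 0 -12 0 0" --pt "0 0 -17 0 0" --pt "0 0 -22 0 0" --pt "0 0 -27 0 0" --pt "0 0 -32 0 0" --pt "0 0 -37 0 0" --pt "0 0 -42 0 0" --pt "0 0 -46 0 0"

```text
clock: 13.78
eef_pos: [0.5029, 0.0875, 0.088]
tool_rot: [0.0, -0.08, 0.997, 0.0]
contact_force: [0.6, 1.6, 0.5]
width: -0.0002
grip_force: 0.8
```

carry_out --pt "0 0 -1 0 0" --pt "0 0 -2 0 0" --pt "0 0 -3 0 0" --pt "0 0 -4 0 0" --pt "0 0 -5 0 0" --pt "0 0 -6 0 0" --pt "0 0 -6 0 0" --pt "0 0 -6 0 0" --pt "0 0 -6 0 0" --pt "0 0 -6 0 0"

```text
clock: 14.62
eef_pos: [0.5032, 0.0821, 0.0878]
tool_rot: [-0.0, -0.08, 0.997, -0.0]
contact_force: [-0.3, 0.2, 0.0]
width: -0.0002
grip_force: 0.1
```

```bash
python3 m.py w8
```

```text
14.6667 [0.09273744 0.44088193 0.21518085] [0.50320541 0.0820808  0.08777767]
[(145, 44), (146, 87), (147, 38), (158, -23), (159, -38), (181, -78), (182, -32), (187, -18), (188, -18), (189, 40), (190, 80), (191, 18), (201, -41), (202, -12), (237, -8), (239, -10), (240, 12), (245, -9), (246, 13), (250, -8), (265, 8), (266, 19), (271, -8), (273, -8), (274, 13), (277, -9), (279, -9), (280, 13), (316, 31), (317, 28), (419, -10), (420, -78), (421, -50), (422, 8), (423, 15), (424, 12), (429, 51), (430, 62), (451, 28), (452, 27), (463, -31), (464, -125), (465, -28)]
```

carry_out --pt "0 0 -0.4 0 0" --pt "0 0 -0.8 0 0" --pt "0 0 -1.2 0 0" --pt "0 0 -1.6 0 0" --pt "0 0 -2 0 0" --pt "0 0 -2 0 0" --pt "0 0 -2 0 0" --pt "0 0 -2 0 0" --pt "0 0 -2 0 0" --pt "0 0 -2 0 0"

```text
clock: 15.5
eef_pos: [0.5038, 0.0802, 0.0879]
tool_rot: [-0.0, -0.08, 0.997, 0.0]
contact_force: [-2.0, 1.1, -0.7]
width: -0.0
grip_force: 0.7
```

carry_out --pt "0 0 -0.2 0 0" --pt "0 0 -0.4 0 0" --pt "0 0 -0.6 0 0" --pt "0 0 -0.8 0 0" --pt "0 0 -1 0 0" --pt "0 0 -1 0 0" --pt "0 0 -1 0 0" --pt "0 0 -1 0 0" --pt "0 0 -1 0 0" --pt "0 0 -1 0 0"

```text
clock: 16.33
eef_pos: [0.5042, 0.0792, 0.088]
tool_rot: [0.0, -0.08, 0.997, 0.0]
contact_force: [-0.8, 1.6, -1.3]
width: -0.0001
grip_force: 0.6
```

```bash
python3 m.py w9
```

```text
16.3833 [-1.38758075  1.50591638 -0.31261148] [0.50416347 0.07923053 0.08795401]
[(151, 53), (152, 93), (153, 22), (164, -29), (165, -31), (186, -8), (187, -83), (188, -22), (193, -18), (194, -14), (195, 46), (196, 77), (197, 10), (201, -36), (202, -16), (246, 8), (250, -10), (266, 20), (271, -8), (274, 13), (277, -9), (280, 12), (316, 28), (317, 31), (425, -16), (426, -87), (427, -26), (428, 8), (429, 14), (430, 10), (434, 8), (435, 55), (436, 54), (456, 9), (457, 33), (458, 21), (469, -60), (470, -109), (471, -12)]
```

carry_out --pt "0 0 -0.2 0 0" --pt "0 0 -0.4 0 0" --pt "0 0 -0.6 0 0" --pt "0 0 -0.8 0 0" --pt "0 0 -1 0 0" --pt "0 0 -1 0 0" --pt "0 0 -1 0 0" --pt "0 0 -1 0 0" --pt "0 0 -1 0 0" --pt "0 0 -1 0 0"

```text
clock: 17.22
eef_pos: [0.5043, 0.0785, 0.088]
tool_rot: [0.0, -0.08, 0.997, 0.0]
contact_force: [-1.7, 4.7, -0.3]
width: 0.0001
grip_force: 2.6
```

carry_out --pt "0 0 -0.2 0 0" --pt "0 0 -0.4 0 0" --pt "0 0 -0.6 0 0" --pt "0 0 -0.7 0 0" --pt "0 0 -0.7 0 0" --pt "0 0 -0.7 0 0" --pt "0 0 -0.7 0 0" --pt "0 0 -0.7 0 0" --pt "0 0 -0.7 0 0" --pt "0 0 -0.7 0 0"

```text
clock: 18.05
eef_pos: [0.5043, 0.0784, 0.0879]
tool_rot: [0.0, -0.08, 0.997, 0.001]
contact_force: [-2.0, 8.8, -0.4]
width: -0.0
grip_force: 4.0
```

```bash
python3 m.py w10
```

```text
18.1 [-0.60483816  7.45206412 -0.5047505 ] [0.50427561 0.07838341 0.08793959]
[(153, 93), (154, 70), (165, -12), (166, -43), (167, -9), (188, -26), (189, -86), (195, -23), (197, 65), (198, 56), (201, -17), (202, -40), (238, -9), (241, 13), (244, -9), (247, 12), (251, -10), (266, 23), (272, -10), (275, 10), (278, -11), (281, 11), (316, 9), (317, 48), (426, -8), (427, -40), (428, -81), (430, 10), (431, 14), (436, 27), (437, 67), (438, 25), (458, 22), (459, 34), (460, 8), (470, -20), (471, -110), (472, -55)]
```

The push stopped against the end stop at about 8 N, so the shutter is shut. I back off and lift away.

carry_out --pt "0 0 2 0 0" --pt "0 0 4 0 0" --pt "0 0 5 -10 0" --pt "0 0 5 -30 0" --pt "0 0 5 -60 0" --pt "0 0 5 -90 0" --pt "0 0 5 -110 0" --pt "0 0 5 -112 0" --pt "0 0 5 -112 0" --pt "0 0 5 -112 0"

```text
clock: 18.93
eef_pos: [0.5033, 0.0823, 0.1999]
tool_rot: [0.0, -0.08, 0.997, -0.0]
contact_force: [-0.2, -0.7, -1.2]
width: 0.0001
grip_force: 0.0
```

```bash
python3 m.py w11; python3 -c "
import cv2;a=cv2.imread('pics/w11.png');cv2.imwrite('pics/w11c.png',a)"
```

```text
18.9833 [ 0.02907056  0.36948184 -0.01521967] [0.50282232 0.08227671 0.1992353 ]
[(52, 9), (53, 18), (54, 21), (55, 23), (56, 21), (57, 21), (58, 23), (59, 19), (76, -9), (77, -10), (78, -10), (79, -10), (80, -11), (81, -13), (86, -10), (87, -9), (88, -8), (90, -9), (91, -9), (92, -11), (93, -9), (94, -9), (198, 52), (199, 84), (200, 16), (201, 8), (205, -10), (206, -23), (207, -37), (293, -29), (294, -11), (329, 16), (330, 13), (365, 9), (366, 29), (367, 21), (382, 22), (383, 33), (389, -13), (390, -148), (391, -33), (502, 33), (503, 49), (504, 23), (505, 13), (506, 11), (507, 8), (517, -29), (518, -9), (527, 12), (532, -8), (535, -9), (536, -9), (537, -10), (538, -10), (539, -13), (540, -15), (541, -15), (542, -28), (543, -10)]
```

View pics/w11c.png

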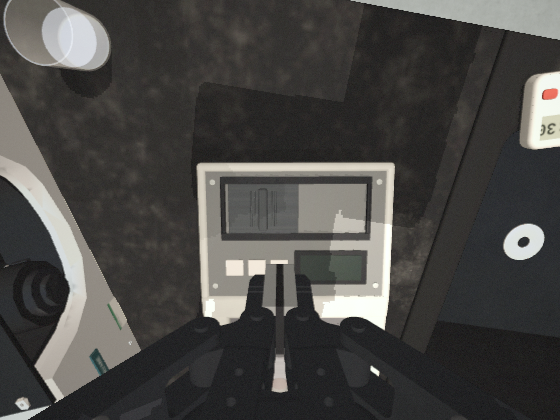

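The final picture shows the shutter shut against the right end of its frame (plate 229..298). The arm is clear, and the beaker and timer have not moved.

```bash
python3 -c "
from station import env
print(env.finish_job())"
```

```text
the job is handed in; nothing more can be done
None
```

The shutter was pushed fully open, the reset key was pressed until it bottomed out, and the shutter was pushed shut against its end stop; I handed the job in at about 19 s with the arm clear, but the hand-in reported no verdict.

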